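# Load the sample tube and index the turntable four clicks

## Robot

A 7-joint arm with a two-finger parallel gripper is mounted at the origin on the work surface. World frame = base frame: x ahead of the robot, y to its left, z up, the work surface at z = 0. Lengths are in m, angles in rad, forces in N, time in s.
With the tool pointing down it reaches from about 0.4 to 0.85 m from the base axis. Payload 4.5 kg.
Tool frame: the origin (TCP) lies at the very end of the fingers, on their centre line; the grasp point (between the pads) lies bot.grip_depth behind it (bot.grip_depth is the distance from the TCP to the grasp point, in m); z points along the fingers, y is the direction in which the jaws open and shut (so a half turn about z gives the same grasp; the last joint's range is limited). The gripper opens to 88 mm and grips with 3 to 60 N. Pads are 18 mm wide; open, the fingers measure 123 mm over their backs; the gripper's body (75 mm by 187 mm) begins 45 mm behind the grasp point.
Start: joints at [1.258, 0.689, -0.195, 1.565, 0.157, 0.902, -0.215], TCP at [0.212, -0.588, 0.239] pointing down, gripper open.
Joint ranges: [-3.01, 3.01], [-0.46, 2.08], [-1.47, 1.51], [0.13, 2.56], [-1, 4.14], [0.04, 2.09], [-2.66, 2.66]. Speed limits (rad/s): [2.57, 2.57, 3.14, 3.14, 3.14, 3.14, 3.14].

## Interface

Orientations are given as a unit quaternion [w, x, y, z].
In Python, from workcell import bot gives the robot as it stands.
- The arm moves only by the tool send_rows, never from a script. Its argument "rows" is one flat list of numbers, 5 for each row, row after row: the closure, from 0 (fully open) to 1 (shut), then the shift along the tool's x, y, z in cm, then the turn about the tool's z in rad. A call has 1 to 5 rows; each row shifts and turns the pose as measured when the row begins, along the tool's axes as they then stand; what a row does not reach is not made up. A row lasts 1/10 s, in which the tool goes at most 50 mm and 8.59 degrees, less where a joint would pass 70% of its speed; a pose out of reach is approached as far as the arm can. A call is refused whole if a number of a shift passes 5 or a number of a turn 0.15, either way. A call with a gripper value outside its range is refused whole. The fingers move at their own pace and stop on an object; "grip_force" is the grip in N (left out, the last holds). Time passes only in rows, so rows that do not move let the fingers close. It gives the time, the measured TCP pose, the force and the opening at its end, in the units of the state.
- bot.get_state(): the state, without advancing time (a new reading comes with each control period).
- bot.capture(name): name is "scene" or "top" or "wrist"; returns a dict with "pixels" (384x512x3 uint8, red, green, blue), "fx", "fy", "cx", "cy" (pixels), "origin" and "orientation" of the camera in the world; the wrist camera has in their place "hand_eye" (4x4, takes a point from camera to tool coordinates, whose origin is the TCP and whose axes are the flange's). Camera axes: x right, y down, z forward; pixel columns grow to the right and rows downward; lengths in m; the calibration is good to about 2 mm. A picture is of the moment at which its call begins: read the wrist's pose just before it. There is no depth.
- bot.finish_job(): hands the job in, once; it reports no verdict.
The state is a dict: "time_s": time; "joint_pos": joint angles; "qd": joint speeds; "joint_efforts": joint torques, N m; "ee_pos": TCP position; "orientation": TCP orientation; "force": force on the tool from outside, world axes, zero at the start; "ft_torque": the same for the moment, N m; "opening": finger opening in m.
Only numpy, scipy, OpenCV 4.12 (cv2) and the standard library are available. Lean on these libraries where they do the work, as an engineer would, in place of code of your own. Each camera call takes 0.05 s, during which the arm holds its last target.

## Task

Stand the black sample tube with the brass cap upright in the round cup at the centre of the ratchet turntable and let it go. Then take the upright black handle at the end of the turntable's arm between the fingers and bring the arm round anticlockwise (seen from above) exactly four clicks of the ratchet from where it stands, no fifth, since it does not go back. Finish while still gripping the handle, keeping the arm still just past the fourth click, with the pawl dropped in, for the reading, and leave the other things on the bench where they are.

Things in the scene. Friction and masses are not known exactly. Their poses are not given: they have to be found in the camera images.
- tube_mid (a point): The sample tube, loose: an upright black cylinder 36 in diameter and 90 tall (the top 8 is a brass cap 32 across), 160 g or so. This point is on its axis half-way up, 45 above its underside; z runs up its axis. Sizes in mm.
- stand: The turntable's fixed stand: a grey plate, 190 along its x by 160 along its y and 14 thick. Origin on the bench, right under the turning axis (the plate's middle lies 12 towards its -x from there). Its x axis points from the pawl to the turning axis; z up. It does not move. Sizes in mm.
- indexer: Turning part: steel ratchet wheel 104 across (top 42 above the bench), an open cup at its centre (inner diameter 46, outer 54, rim 72 above the bench) and a flat arm 18 wide, top 52 above the bench, running to the handle along this body's -y. Origin on the bench on the turning axis, z up. Turns anticlockwise only, 15 degrees a click. It starts resting in a notch; a weak spring draws it back against the pawl. Sizes in mm.
- socket (a point): Centre of the cup's inner floor, on the turning axis, 47 above the bench. The cup is 25 deep from its rim. A seated tube stands on this floor, with its middle 45 above this point. Sizes in mm.
- handle (a point): The handle: upright black post, 16 in diameter, 120 from the turning axis, from 52 to 116 above the bench; this point is on its axis, 88 up. Pushed square to the arm it takes 3 to 5 N, growing to 6 to 10 as the pawl climbs a tooth and then falling to about 0 from some 2 degrees before each click (15, 30, 45, 60 degrees from the start). Straight-line distance from the start: 31, 62, 92, 120, 146 after 1 to 5 clicks. Sizes in mm.
- pawl_tip (a point): Tip of the sprung steel pawl, an upright bar 4 in diameter, 36 above the bench; slides along the stand's x as the 24 saw teeth pass. Its x in the stand's frame is about -49 in a notch, -54 at a crest. Let go part-way up a tooth, the arm runs back to its last click, never further. Sizes in mm.
- driver: Bystander: screwdriver lying on the bench, about 200 long. To be left alone. Sizes in mm.
- weights: Bystander: short brass stack of slotted weights, 52 across, 50 tall. Origin at the centre of its underside. To be left alone. Sizes in mm.
- beaker: Bystander: open glass beaker, 72 across, 85 tall. Origin at the centre of its underside. To be left alone. Sizes in mm.
- meter: Bystander: grey hand meter, 140 x 75 x 40 tall. Origin at the centre of its underside. To be left alone. Sizes in mm.
- plug: Bystander: white mains plug lying pins up, 48 x 46 x 40. Origin at the centre of its underside. To be left alone. Sizes in mm.
- lens: Bystander: round lens 52 across standing on a small wooden foot, 94 tall in all. Origin at the centre of its underside. To be left alone. Sizes in mm.
- block: Bystander: plain wooden block, 70 x 45 x 30 tall. Origin at the centre of its underside. To be left alone. Sizes in mm.
- tube: The same sample tube: origin at the centre of its underside. Sizes in mm.
There are look-alikes about, which are no part of the job. Of the things that look like the tube, the larger one is meant.

How it is judged:
By the outcome, as a careful person would: the job done as asked, in the order asked, and still so for the second after the job is handed in, while the arm keeps its last pose, push and grip.
It also fails if it takes over 72 s, if anything falls off the work surface, if the arm or the gripper's body presses on something with over 40 N, if the wrist force passes 120 N, or if a joint passes its speed limit or range.

## Working session

There is one attempt and no reset: what is moved stays moved. The work goes in short steps, Python scripts to look and compute and a tool call to move; the robot and the scene stay as the last step left them, time stands still between calls to the robot, and variables do not carry over. Pictures are saved under pics/ and viewed, and the job is handed in when it is done.

Besides the shell and the picture viewer there is one more tool, called after "Request:" as name(argument=value, ...) on one line, values as JSON. send_rows: Moves the arm, as the interface text tells. Its arguments: {"type":"object","properties":{"rows":{"type":"array","items":{"type":"number"}},"grip_force":{"type":"number"}},"required":["rows"]}

```bash
mkdir -p pics; ls
python3 - <<'E'
from workcell import bot
import cv2,json
s=bot.get_state();print(s, bot.grip_depth)
for n in("scene","top","wrist"):
    c=bot.capture(n);cv2.imwrite(f"pics/{n}0.png",c["pixels"][:,:,::-1])
    print(n,{k:(v.tolist() if hasattr(v,'tolist') else v) for k,v in c.items() if k!="pixels"})
E
```

```text
pics
{'time_s': 0.0, 'joint_pos': array([ 1.25781622,  0.68998577, -0.19450982,  1.56634213,  0.15726206,
        0.90249776, -0.21508344]), 'qd': array([-0.00061667, -0.00086477, -0.00094912,  0.00131272,  0.00085984,
        0.00172206,  0.0009017 ]), 'joint_efforts': array([ 1.25643392e-04, -5.27561080e+01, -1.26624338e+00, -1.53425914e+01,
       -5.25786274e-02,  6.72897921e-03,  1.81419678e-04]), 'ee_pos': array([ 0.21216343, -0.58721174,  0.23790931]), 'orientation': array([-8.98388696e-04,  9.84998766e-01,  1.72558913e-01, -2.11679502e-04]), 'force': array([ 0.42772883, -0.28807541, -0.3816569 ]), 'ft_torque': array([-0.02149879,  0.02313757, -0.01230382]), 'opening': 0.08811534288244126} 0.0187
scene {'fx': 373.4555187418015, 'fy': 373.4555187418015, 'cx': 253.6643532834999, 'cy': 196.32641991719896, 'origin': [1.0787995514062445, -0.5709113646017026, 0.8431152018154644], 'orientation': [-0.3515809832236968, 0.8586275389196657, 0.34166639568334756, -0.14971184223356104]}
top {'fx': 453.40022837601947, 'fy': 453.40022837601947, 'cx': 255.22868881509874, 'cy': 194.9775766049392, 'origin': [0.42531195771262553, -0.04212224849666082, 1.4259785456270315], 'orientation': [-0.03743005065550729, 0.7166244769246295, -0.695694161694313, 0.032526662369110476]}
wrist {'fx': 334.0269984874095, 'fy': 334.0269984874095, 'cx': 255.62574358259025, 'cy': 194.4582109604659, 'hand_eye': [[-0.000490870714480692, -0.950758610132285, -0.30993196722065536, 0.08107016396950101], [0.9999997740879094, -0.0003243769395234233, -0.0005887306076984602, 0.00028802004404770987], [0.00045920591133038357, -0.3099321861938912, 0.950758554571561, -0.1471737630381169], [0.0, 0.0, 0.0, 1.0]]}
```

View pics/scene0.png

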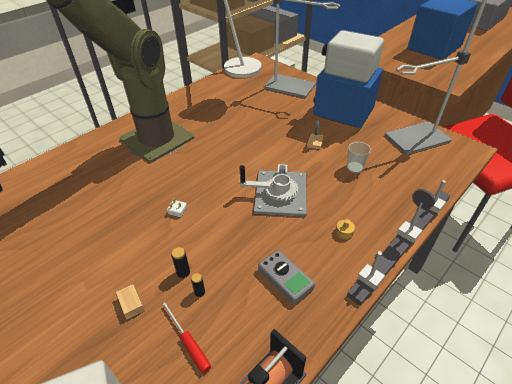

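View pics/top0.png

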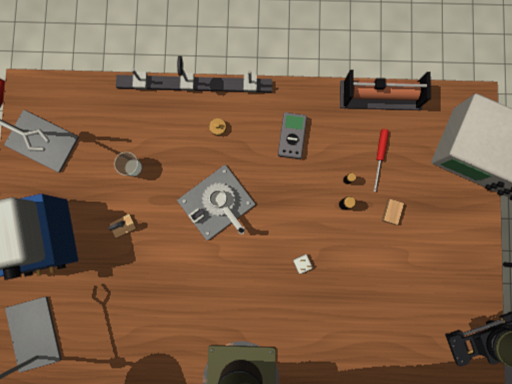

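View pics/wrist0.png

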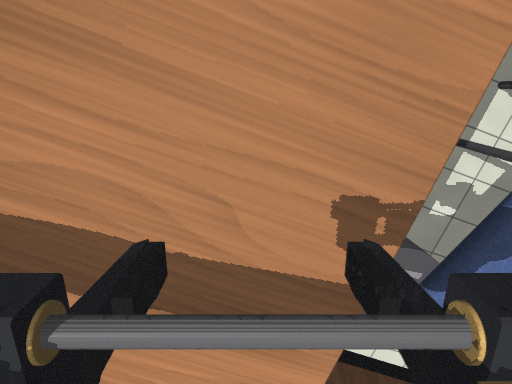

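```bash
cat > h.py <<'E'
import numpy as np,cv2
from scipy.spatial.transform import Rotation as R
def cam(c,s=None):
    if "origin" in c:
        q=np.array(c["orientation"]);return R.from_quat(q[[1,2,3,0]]).as_matrix(),np.array(c["origin"])
    q=np.array(s["orientation"]);Rt=R.from_quat(q[[1,2,3,0]]).as_matrix();H=np.array(c["hand_eye"])
    return Rt@H[:3,:3],Rt@H[:3,3]+np.array(s["ee_pos"])
def ray(c,uv,s=None):
    Rm,o=cam(c,s);d=Rm@np.array([(uv[0]-c["cx"])/c["fx"],(uv[1]-c["cy"])/c["fy"],1]);return o,d
def atz(c,uv,z,s=None):
    o,d=ray(c,uv,s);return o+d*(z-o[2])/d[2]
def proj(c,P,s=None):
    Rm,o=cam(c,s);p=(np.atleast_2d(P)-o)@Rm;return np.c_[c["fx"]*p[:,0]/p[:,2]+c["cx"],c["fy"]*p[:,1]/p[:,2]+c["cy"]]
def crop(c,x0,y0,w,h,k,fn):
    im=c["pixels"][y0:y0+h,x0:x0+w,::-1];im=cv2.resize(im,None,fx=k,fy=k,interpolation=cv2.INTER_CUBIC);cv2.imwrite(fn,im)
E
python3 - <<'E'
from workcell import bot
from h import *
c=bot.capture("scene");crop(c,150,230,80,80,7,"pics/s_t.png");crop(c,225,150,100,75,8,"pics/s_i.png")
t=bot.capture("top");crop(t,325,160,50,60,9,"pics/t_t.png");crop(t,170,160,100,85,7,"pics/t_i.png")
print(atz(t,(347,203),.09),atz(t,(350,179),.06),atz(t,(221,199),.06),atz(t,(240,232),.1))
E
```

```text
[ 0.54198529 -0.30242806  0.09      ] [ 0.61794866 -0.31663934  0.06      ] [0.54552974 0.07256867 0.06      ] [0.44709198 0.01019884 0.1       ]
```

View pics/s_t.png

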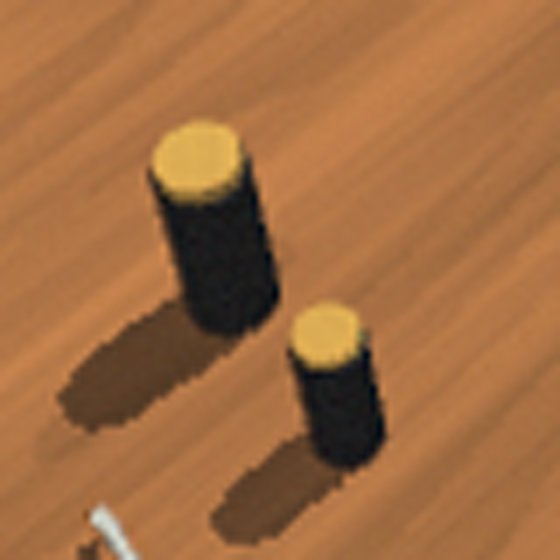

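View pics/t_t.png

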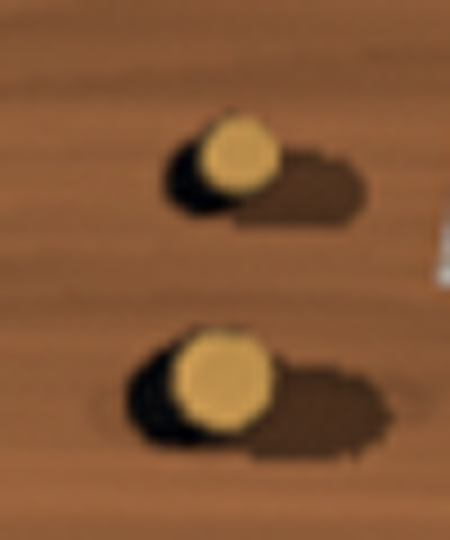

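View pics/s_i.png

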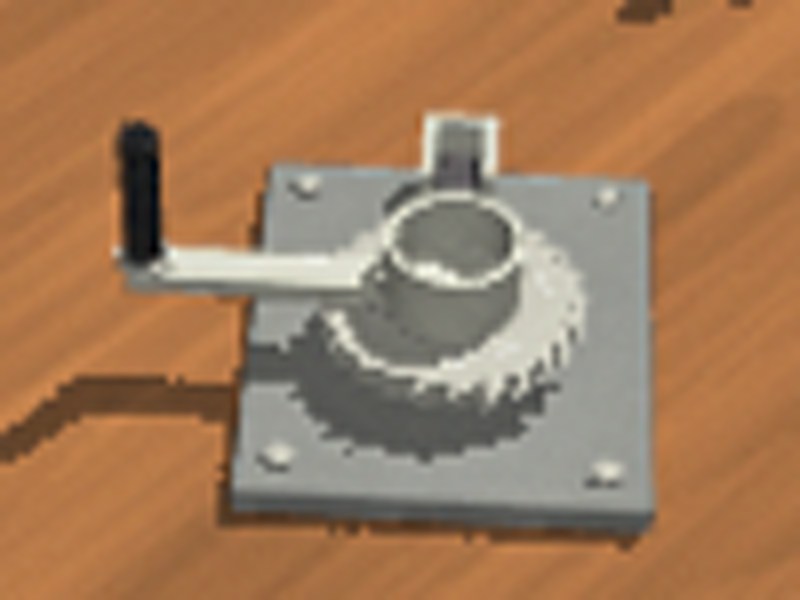

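View pics/t_i.png

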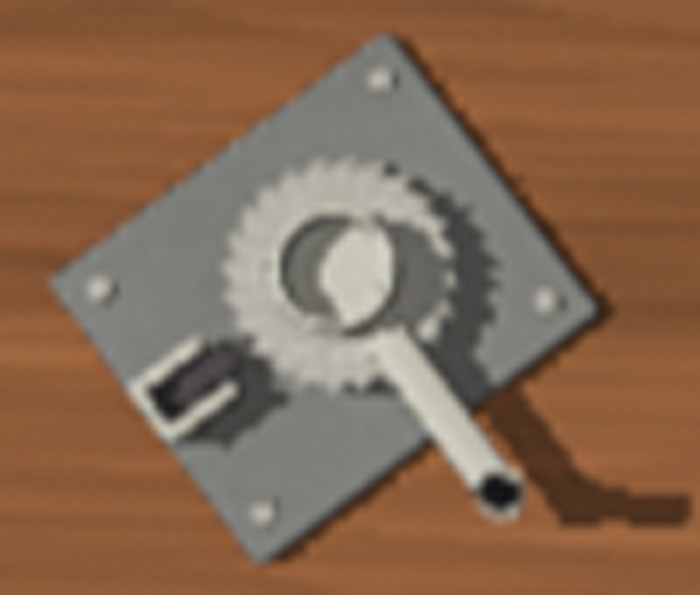

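Run:
```python
from workcell import bot
from h import *
c=bot.capture("scene");t=bot.capture("top")
def tri(a,b):
    o1,d1=ray(t,a);o2,d2=ray(c,b);A=np.c_[d1,-d2];k=np.linalg.lstsq(A,o2-o1,rcond=None)[0];p,q=o1+k[0]*d1,o2+k[1]*d2
    return (p+q)/2,np.linalg.norm(p-q)
f=lambda x0,y0,k,u,v:(x0+(u+.5)/k-.5,y0+(v+.5)/k-.5)
T=[("tube",f(325,160,9,222,381),f(150,230,7,200,158),.09),("rim",f(170,160,7,338,272),f(225,150,8,453,240),.072),("hnd",f(170,160,7,498,490),f(225,150,8,138,128),.116)]
for n,a,b,z in T: print(n,tri(a,b),atz(t,a,z)[:2],atz(c,b,z)[:2])
# plate corners top z=.014
for uv in[(388,30),(606,308),(265,562),(50,280)]: print(atz(t,f(170,160,7,*uv),.014)[:2])
```

```text
tube (array([ 0.54631245, -0.30787391,  0.08940908]), np.float64(0.0028404613046951483)) [ 0.54547071 -0.30894831] [ 0.5476447  -0.30697638]
rim (array([0.5474229 , 0.08259599, 0.07206635]), np.float64(0.004293283228544135)) [0.54591635 0.08105437] [0.54867919 0.08440579]
hnd (array([0.45485203, 0.00882003, 0.12078771]), np.float64(0.0033336443113136448)) [0.45386413 0.00774115] [0.45175211 0.01398735]
[0.66110174 0.06797858]
[ 0.53848021 -0.03387918]
[0.42121971 0.11376042]
[0.54370623 0.21495163]
```

Candidates for the tube: the tall black cylinder with a brass cap at scene (178,252) / top (350,202), and the smaller one at scene (197,278) / top (351,177). The crops show the first is clearly larger: its top triangulates to z = 89 mm, which fits the 90 mm given. I choose that one, at (0.546, -0.308). The rim triangulates to z = 72 mm, as given.

```bash
cat >> h.py <<'E'
def rel(s,P,ang=None):
    q=np.array(s["orientation"]);Rt=R.from_quat(q[[1,2,3,0]]).as_matrix()
    d=Rt.T@(np.array(P)-s["ee_pos"])*100
    xa=np.degrees(np.arctan2(Rt[1,0],Rt[0,0]))
    print("t",round(s["time_s"],2),"ee",np.round(s["ee_pos"],4),"xang",round(xa,1),"tilt",np.round(Rt[:2,2],3),"F",np.round(s["force"],1),"open",round(s["opening"],4),"-> tool cm",np.round(d,2), "" if ang is None else ("turn %.3f"%(-np.radians((ang-xa+180)%360-180))))
E
python3 -c "
from workcell import bot
from h import *
rel(bot.get_state(),(.5463,-.308,.2))"
```

```text
t 0.35 ee [ 0.2124 -0.5877  0.2386] xang 19.9 tilt [-0.  0.] F [1.2 0.1 0.8] open 0.0878 -> tool cm [ 40.91 -14.95   3.86]
```

Request:
send_rows(rows=[0,4,-1.5,0.3,0,0,4,-1.5,0.3,0,0,4,-1.5,0.3,0,0,4,-1.5,0.3,0,0,4,-1.5,0.3,0], grip_force=20)

```text
time_s: 0.85
ee_pos: [0.3725, -0.4533, 0.2222]
orientation: [0.003, 0.987, 0.164, -0.002]
force: [0.5, -0.9, -0.2]
opening: 0.088
```

Request:
send_rows(rows=[0,4,-1.5,0.2,0,0,4,-1.5,0.2,0,0,4,-1.5,0.3,0,0,4,-1.5,0.3,0,0,2,-0.8,0.1,0])

```text
time_s: 1.35
ee_pos: [0.5296, -0.3217, 0.2096]
orientation: [0.002, 0.986, 0.166, -0.001]
force: [0.6, 0.0, 0.4]
opening: 0.0883
```

Run:
```python
from workcell import bot
from h import *
s=bot.get_state();rel(s,(.5463,-.308,.2));print(s["joint_pos"].round(2))
```

```text
t 1.35 ee [ 0.5296 -0.3217  0.2096] xang 19.1 tilt [-0.001 -0.004] F [0.6 0.  0.4] open 0.0883 -> tool cm [ 2.03 -0.75  0.95] 
[ 0.54  0.71 -0.13  1.62  0.12  0.82 -0.88]
```

Request:
send_rows(rows=[0,1.0,-0.4,0.5,0,0,0.5,-0.2,0.3,0,0,0.3,0,0,0,0,0,0,0,0])

```text
time_s: 1.75
ee_pos: [0.5463, -0.3078, 0.2003]
orientation: [0.002, 0.986, 0.168, -0.001]
force: [-0.1, -0.2, 0.0]
opening: 0.0883
```

Run:
```python
from workcell import bot
from h import *
s=bot.get_state();rel(s,(.5463,-.308,.2))
c=bot.capture("wrist");crop(c,0,0,512,384,1.5,"pics/w1.png")
print(proj(c,[(.5463,-.308,.09),(.5463,-.308,0)],s)*1.5)
```

```text
t 1.75 ee [ 0.5463 -0.3078  0.2003] xang 19.3 tilt [-0.002 -0.004] F [-0.1 -0.2  0. ] open 0.0883 -> tool cm [-0.01  0.01  0.03] 
[[382.86800237 286.22346195]
 [382.69188016 247.87017563]]
```

View pics/w1.png

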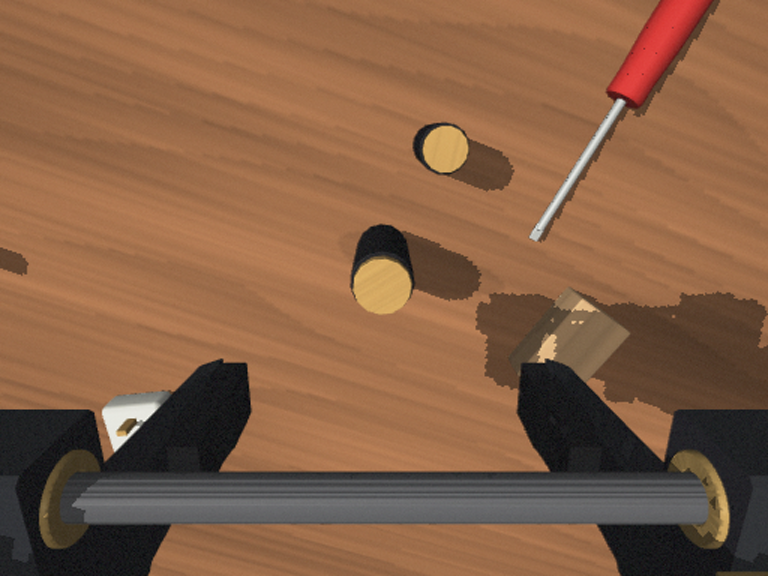

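The wrist view shows the cap at (382,286), exactly where my estimate projects, so the position is confirmed. Descending.

Request:
send_rows(rows=[0,0,0,4,0,0,0,0,4,0,0,0,0,4,0,0,0,0,3,0,0,0,0,1,0])

```text
time_s: 2.3
ee_pos: [0.5439, -0.3203, 0.0401]
orientation: [0.007, 0.987, 0.161, 0.001]
force: [-0.7, 0.1, 0.8]
opening: 0.0881
```

Run:
```python
from workcell import bot
from h import *
s=bot.get_state();rel(s,(.5463,-.308,.045))
```

```text
t 2.3 ee [ 0.5439 -0.3203  0.0401] xang 18.6 tilt [ 0.005 -0.014] F [-0.7  0.1  0.8] open 0.0881 -> tool cm [ 0.61 -1.08 -0.51]
```

Request:
send_rows(rows=[0,0.4,-0.6,-0.3,0,0,0.2,-0.4,-0.2,0,0,0,0,0,0])

```text
time_s: 2.6
ee_pos: [0.5459, -0.3103, 0.0469]
orientation: [0.008, 0.987, 0.16, 0.001]
force: [-0.1, -0.4, -0.3]
opening: 0.0887
```

Run:
```python
from workcell import bot
from h import *
s=bot.get_state();rel(s,(.5463,-.308,.045))
```

```text
t 2.6 ee [ 0.5459 -0.3103  0.0469] xang 18.4 tilt [ 0.005 -0.015] F [-0.1 -0.4 -0.3] open 0.0887 -> tool cm [ 0.11 -0.21  0.18]
```

Request:
send_rows(rows=[0,0.1,-0.2,0.1,0,0.7,0,0,0,0,0.7,0,0,0,0,0.7,0,0,0,0,0.7,0,0,0,0], grip_force=20)

```text
time_s: 3.1
ee_pos: [0.5491, -0.309, 0.0504]
orientation: [0.01, 0.987, 0.16, 0.004]
force: [0.3, -0.3, 0.1]
opening: 0.058
```

Request:
send_rows(rows=[0.7,0,0,0,0,0.7,0,0,0,0,0.7,0,0,0,0])

```text
time_s: 3.4
ee_pos: [0.5488, -0.3089, 0.0502]
orientation: [0.01, 0.987, 0.16, 0.004]
force: [-0.1, 0.6, 0.8]
opening: 0.0355
```

Request:
send_rows(rows=[0.8,0,0,-1.5,0,0.8,0,0,-3,0,0.8,0,0,-3,0,0.8,0,0,-3,0,0.8,0,0,-3,0], grip_force=30)

```text
time_s: 3.9
ee_pos: [0.5433, -0.3048, 0.1872]
orientation: [0.006, 0.987, 0.16, -0.001]
force: [0.4, -0.2, -2.1]
opening: 0.0352
```

Run:
```python
from workcell import bot
from h import *
s=bot.get_state();rel(s,(.547,.082,.21))
```

```text
t 3.9 ee [ 0.5433 -0.3048  0.1872] xang 18.4 tilt [ 0.    -0.013] F [ 0.4 -0.2 -2.1] open 0.0352 -> tool cm [ 12.56 -36.55  -2.79]
```

Request:
send_rows(rows=[0.8,0.8,-2.4,-0.5,0,0.8,0.8,-2.4,-0.5,0,0.8,0.8,-2.4,-0.5,0,0.8,0.8,-2.4,-0.5,0,0.8,0.8,-2.4,-0.3,0])

```text
time_s: 4.4
ee_pos: [0.5446, -0.1816, 0.2186]
orientation: [0.012, 0.988, 0.155, 0.004]
force: [0.9, 0.1, -2.3]
opening: 0.0353
```

Request:
send_rows(rows=[0.8,0.8,-2.4,0,0,0.8,0.8,-2.4,0,0,0.8,0.8,-2.4,0,0,0.8,0.8,-2.4,0,0,0.8,0.8,-2.4,0,0])

```text
time_s: 4.9
ee_pos: [0.545, -0.0502, 0.2209]
orientation: [0.013, 0.988, 0.154, 0.006]
force: [1.1, -0.0, -1.4]
opening: 0.0356
```

Run:
```python
from workcell import bot
from h import *
s=bot.get_state();rel(s,(.547,.082,.21))
```

```text
t 4.9 ee [ 0.545  -0.0502  0.2209] xang 17.8 tilt [ 0.016 -0.023] F [ 1.1 -0.  -1.4] open 0.0356 -> tool cm [  4.21 -12.55   0.79]
```

Request:
send_rows(rows=[0.8,0.8,-2.2,0,0,0.8,0.8,-2.2,0,0,0.8,0.7,-2,0,0,0.8,0.6,-1.8,0,0,0.8,0.5,-1.5,0,0])

```text
time_s: 5.4
ee_pos: [0.5464, 0.0591, 0.2229]
orientation: [0.012, 0.988, 0.156, 0.007]
force: [-0.7, 0.9, -2.2]
opening: 0.0353
```

Run:
```python
from workcell import bot
from h import *
s=bot.get_state();rel(s,(.547,.082,.21));print(s["joint_pos"].round(2))
```

```text
t 5.4 ee [0.5464 0.0591 0.2229] xang 17.9 tilt [ 0.018 -0.021] F [-0.7  0.9 -2.2] open 0.0353 -> tool cm [ 0.75 -2.19  1.24] 
[-0.18  0.6  -0.05  1.83  0.08  0.7  -1.54]
```

Request:
send_rows(rows=[0.8,0.3,-1,0.4,0,0.8,0.2,-0.7,0.4,0,0.8,0.1,-0.4,0.2,0,0.8,0,0,0,0])

```text
time_s: 5.8
ee_pos: [0.5451, 0.0837, 0.2131]
orientation: [0.012, 0.987, 0.157, 0.008]
force: [-0.1, -0.5, -1.8]
opening: 0.0352
```

Run:
```python
from workcell import bot
from h import *
s=bot.get_state();rel(s,(.546,.083,.21))
c=bot.capture("wrist");crop(c,0,0,512,384,1.5,"pics/w2.png")
c=bot.capture("scene");crop(c,225,90,110,130,5,"pics/s2.png")
c=bot.capture("top");crop(c,170,130,110,110,6,"pics/t2.png")
```

```text
t 5.8 ee [0.5451 0.0837 0.2131] xang 18.1 tilt [ 0.019 -0.02 ] F [-0.1 -0.5 -1.8] open 0.0352 -> tool cm [0.06 0.09 0.32]
```

View pics/w2.png

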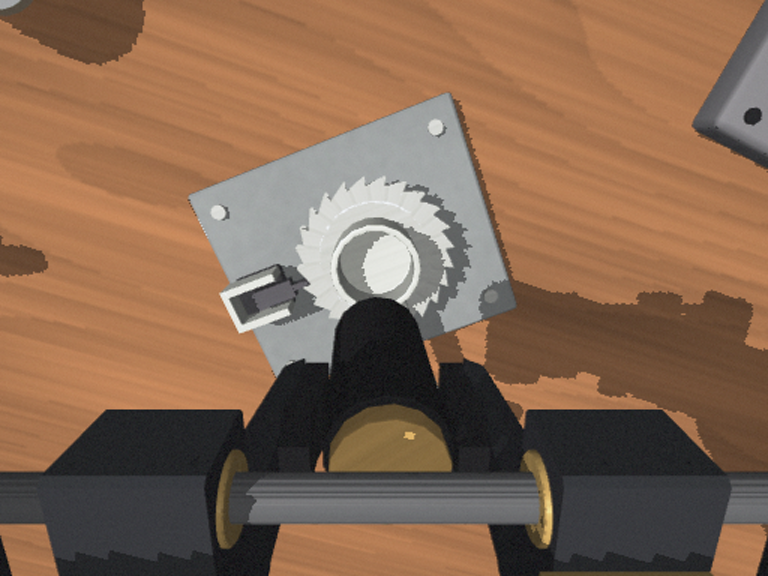

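View pics/s2.png

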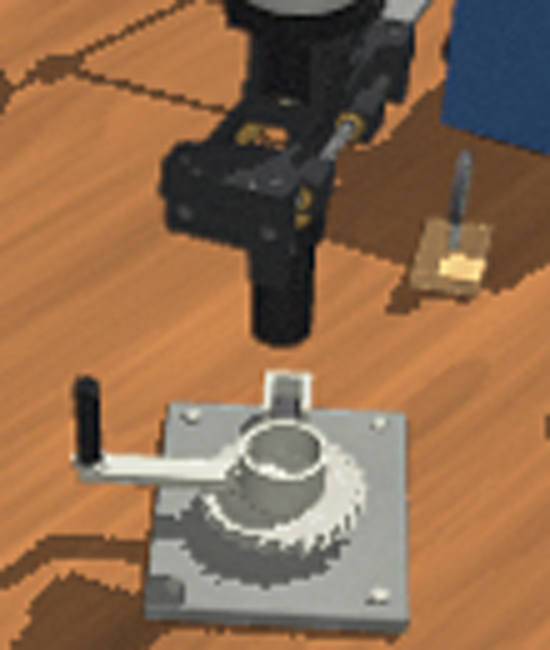

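Run:
```python
from workcell import bot
from h import *
s=bot.get_state()
c=bot.capture("wrist")
g=lambda u,v:((u+.5)/1.5-.5,(v+.5)/1.5-.5)
print(atz(c,g(375,267),.072,s),"pred rim in view",proj(c,[(.547,.082,.072)],s)*1.5)
th=np.linspace(0,2*np.pi,60)
im=cv2.resize(c["pixels"][:,:,::-1],None,fx=1.5,fy=1.5,interpolation=cv2.INTER_CUBIC)
for ctr,col in(((.547,.082),(0,0,255)),(atz(c,g(375,267),.072,s)[:2],(0,200,0))):
  P=np.c_[ctr[0]+.027*np.cos(th),ctr[1]+.027*np.sin(th),.072+0*th]
  cv2.polylines(im,[(proj(c,P,s)*1.5).astype(int)],True,col,1)
cv2.imwrite("pics/w3.png",cv2.resize(im[170:370,220:520],None,fx=2.5,fy=2.5))
```

```text
[0.54926976 0.08529279 0.072     ] pred rim in view [[378.84237824 271.87028791]]
```

View pics/w3.png

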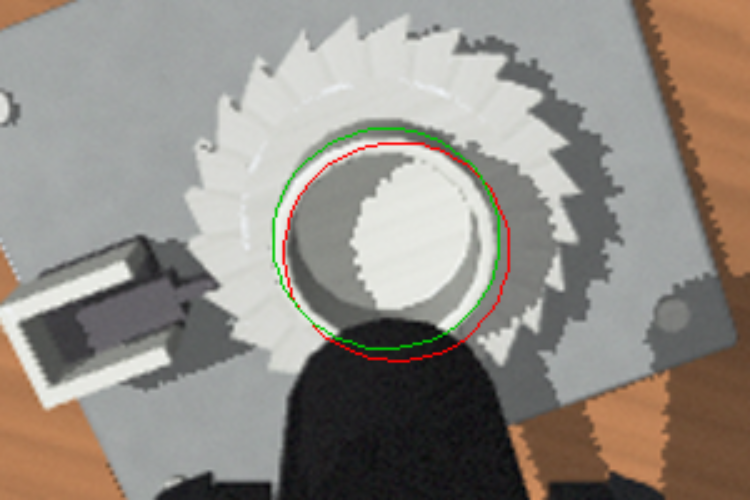

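Request:
send_rows(rows=[0.8,0.2,0,1.5,0,0.8,0.1,0,1.5,0,0.8,0,0,1.5,0,0.8,0,0,1.2,0,0.8,0,0,0.5,0])

```text
time_s: 6.5
ee_pos: [0.5522, 0.0789, 0.1512]
orientation: [0.012, 0.988, 0.154, 0.011]
force: [0.1, 0.0, -1.7]
opening: 0.0353
```

Run:
```python
from workcell import bot
from h import *
s=bot.get_state();rel(s,(.5465,.085,.14))
```

```text
t 6.5 ee [0.5522 0.0789 0.1512] xang 17.7 tilt [ 0.025 -0.021] F [ 0.1  0.  -1.7] open 0.0353 -> tool cm [-0.38 -0.79  1.09]
```

Request:
send_rows(rows=[0.8,-0.2,-0.4,0.5,0,0.8,-0.2,-0.4,0.3,0,0.8,0,0,0,0])

```text
time_s: 6.8
ee_pos: [0.5457, 0.0853, 0.1423]
orientation: [0.012, 0.988, 0.153, 0.01]
force: [-0.2, -0.2, -1.6]
opening: 0.0355
```

Run:
```python
from workcell import bot
from h import *
s=bot.get_state();rel(s,(.5462,.085,.14))
c=bot.capture("wrist")
im=cv2.resize(c["pixels"][:,:,::-1],None,fx=1.5,fy=1.5,interpolation=cv2.INTER_CUBIC)
th=np.linspace(0,2*np.pi,60)
P=np.c_[.5475+.027*np.cos(th),.084+.027*np.sin(th),.072+0*th]
cv2.polylines(im,[(proj(c,P,s)*1.5).astype(int)],True,(0,0,255),1)
cv2.imwrite("pics/w4.png",im[150:500,150:600])
c=bot.capture("scene");crop(c,225,110,100,100,6,"pics/s4.png")
```

```text
t 6.8 ee [0.5457 0.0853 0.1423] xang 17.7 tilt [ 0.025 -0.021] F [-0.2 -0.2 -1.6] open 0.0355 -> tool cm [0.03 0.03 0.23]
```

View pics/w4.png

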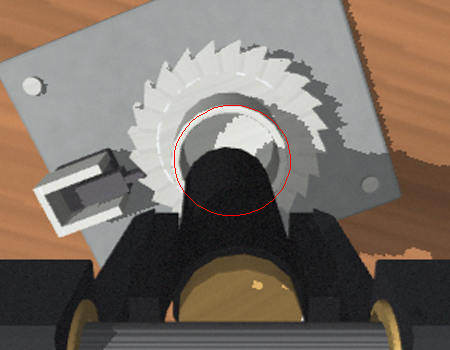

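View pics/s4.png

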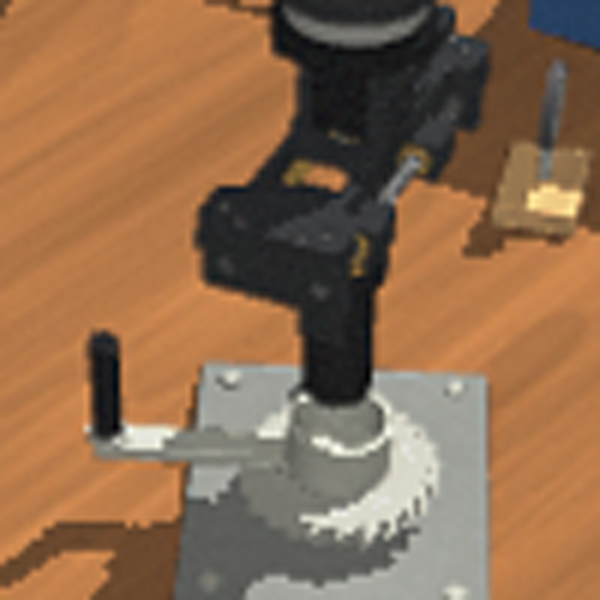

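Run:
```python
from workcell import bot
from h import *
s=bot.get_state()
c=bot.capture("wrist")
k=5
im=cv2.resize(c["pixels"][150:290,190:330,::-1],None,fx=k,fy=k,interpolation=cv2.INTER_CUBIC)
th=np.linspace(0,2*np.pi,60)
q=s["orientation"];Rt=R.from_quat(q[[1,2,3,0]]).as_matrix()
def dr(C,r,col,M=np.eye(3)):
  P=np.array(C)+np.c_[r*np.cos(th),r*np.sin(th),0*th]@M.T
  cv2.polylines(im,[np.round(((proj(c,P,s)-[190,150]+.5)*k)-.5).astype(int)],True,col,1)
dr((.5475,.084,.072),.027,(0,0,255));dr((.5475,.084,.072),.023,(0,0,255))
dr(s["ee_pos"]+Rt@[0,0,.0497],.018,(0,255,0),Rt)
cv2.imwrite("pics/w5.png",im)
```

```text
(no output)
```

View pics/w5.png

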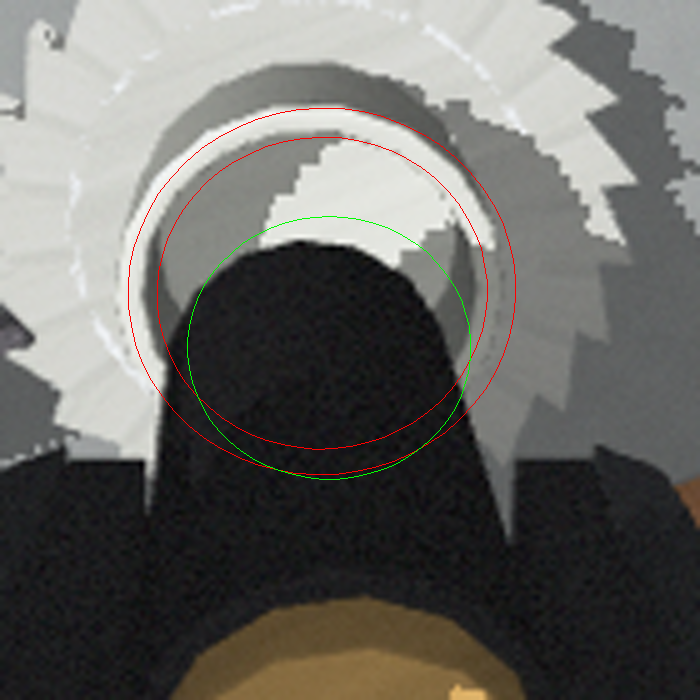

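Run:
```python
from workcell import bot
from h import *
s=bot.get_state()
c=bot.capture("scene");crop(c,264,150,40,50,14,"pics/s5.png")
t=bot.capture("top");crop(t,190,170,60,50,10,"pics/t5.png")
q=s["orientation"];Rt=R.from_quat(q[[1,2,3,0]]).as_matrix()
f=lambda p:((p-[264,150]+.5)*14-.5)
for P in [(.5475,.084,.072),s["ee_pos"]+Rt@[0,0,.0497]]: print(f(proj(c,[P])))
print(f(proj(c,[(.5475+.001,.084,.072)])))
```

```text
[[241.79790492 418.81455884]]
[[245.93254268 348.04329867]]
[[245.279543   420.92318085]]
```

View pics/s5.png

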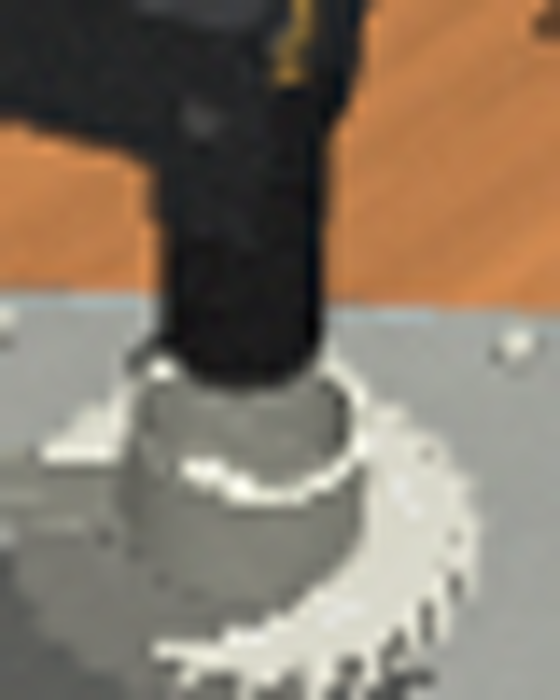

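Request:
send_rows(rows=[0.8,0.25,0.05,0.8,0,0.8,0,-0.1,0.8,0,0.8,0,-0.1,0.4,0,0.8,0,0,0,0])

```text
time_s: 7.45
ee_pos: [0.5501, 0.0862, 0.1214]
orientation: [0.013, 0.988, 0.153, 0.012]
force: [-0.6, 0.8, -2.6]
opening: 0.0356
```

Run:
```python
from workcell import bot
from h import *
s=bot.get_state();rel(s,(.5483,.086,.12))
```

```text
t 7.45 ee [0.5501 0.0862 0.1214] xang 17.6 tilt [ 0.027 -0.022] F [-0.6  0.8 -2.6] open 0.0356 -> tool cm [-0.18 -0.04  0.14]
```

Request:
send_rows(rows=[0.8,-0.15,0,0.3,0,0.8,0,0,0,0])

```text
time_s: 7.65
ee_pos: [0.5483, 0.0856, 0.1177]
orientation: [0.013, 0.988, 0.153, 0.011]
force: [-0.1, 0.1, -1.6]
opening: 0.0353
```

Run:
```python
from workcell import bot
from h import *
s=bot.get_state();rel(s,(.5483,.086,.12))
c=bot.capture("scene");crop(c,264,150,40,50,14,"pics/s6.png")
c=bot.capture("wrist");crop(c,180,130,160,140,5,"pics/w6.png")
```

```text
t 7.65 ee [0.5483 0.0856 0.1177] xang 17.6 tilt [ 0.027 -0.022] F [-0.1  0.1 -1.6] open 0.0353 -> tool cm [ 0.01 -0.03 -0.23]
```

View pics/w6.png

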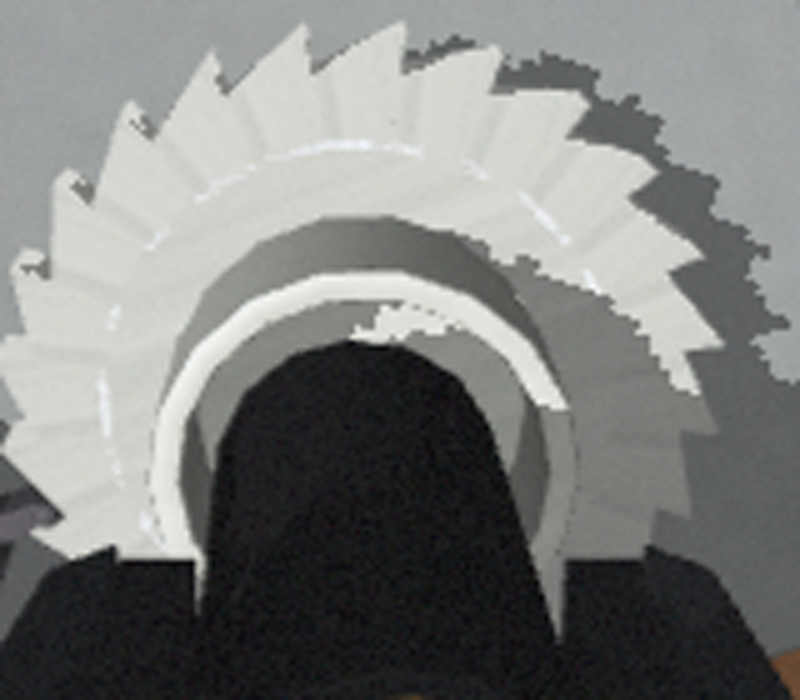

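View pics/s6.png

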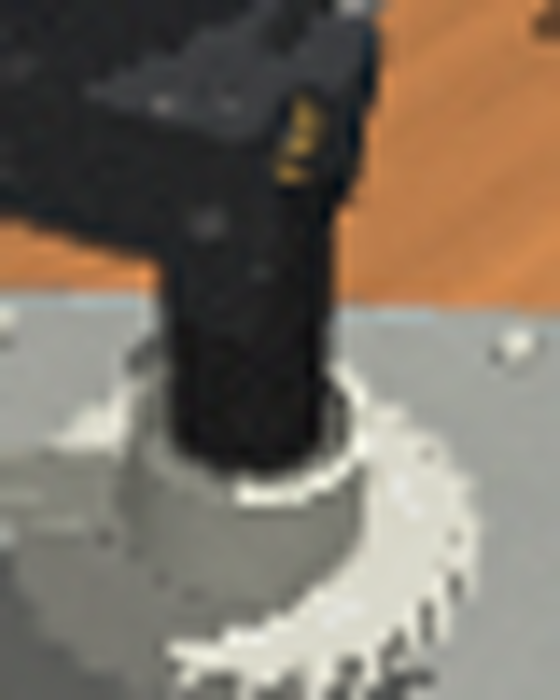

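The tube is entering the cup, centred to about 1 mm: in the scene crop the tube is at 248 and the rim at 247. Lowering it slowly.

Request:
send_rows(rows=[0.8,-0.05,-0.05,0.6,0,0.8,-0.1,-0.05,0.6,0,0.8,-0.05,-0.05,0.3,0,0.8,0,0,0,0])

```text
time_s: 8.15
ee_pos: [0.5471, 0.0864, 0.1022]
orientation: [0.013, 0.988, 0.153, 0.013]
force: [-0.5, 0.1, -1.8]
opening: 0.0355
```

Run:
```python
from workcell import bot
from h import *
s=bot.get_state();rel(s,(.5483,.086,.098))
```

```text
t 8.15 ee [0.5471 0.0864 0.1022] xang 17.6 tilt [ 0.029 -0.021] F [-0.5  0.1 -1.8] open 0.0355 -> tool cm [0.09 0.06 0.42]
```

Request:
send_rows(rows=[0.8,0.05,0.05,0.3,0,0.8,0,0,0.25,0,0.8,0,0,0,0])

```text
time_s: 8.45
ee_pos: [0.5489, 0.0863, 0.097]
orientation: [0.012, 0.988, 0.153, 0.014]
force: [-0.3, 0.1, 0.8]
opening: 0.0354
```

Run:
```python
from workcell import bot
from h import *
s=bot.get_state();rel(s,(.5483,.086,.097))
```

```text
t 8.45 ee [0.5489 0.0863 0.097 ] xang 17.6 tilt [ 0.031 -0.02 ] F [-0.3  0.1  0.8] open 0.0354 -> tool cm [-0.06  0.01 -0.  ]
```

The force changed from −1.8 N to +0.8 N at z = 0.097, so the tube is resting on the cup floor. Releasing.

Request:
send_rows(rows=[0.5,0,0,0,0,0.3,0,0,0,0,0,0,0,0,0,0,0,0,0,0,0,0,0,0,0])

```text
time_s: 8.95
ee_pos: [0.5495, 0.0863, 0.0973]
orientation: [0.012, 0.988, 0.152, 0.014]
force: [-0.1, -0.3, -0.1]
opening: 0.0733
```

Run:
```python
from workcell import bot
from h import *
s=bot.get_state();rel(s,(.5483,.086,.2))
c=bot.capture("scene");crop(c,230,120,90,100,6,"pics/s7.png")
c=bot.capture("wrist");crop(c,0,0,512,384,1.5,"pics/w7.png")
```

```text
t 8.95 ee [0.5495 0.0863 0.0973] xang 17.6 tilt [ 0.032 -0.02 ] F [-0.1 -0.3 -0.1] open 0.0733 -> tool cm [  0.13   0.29 -10.27]
```

View pics/s7.png

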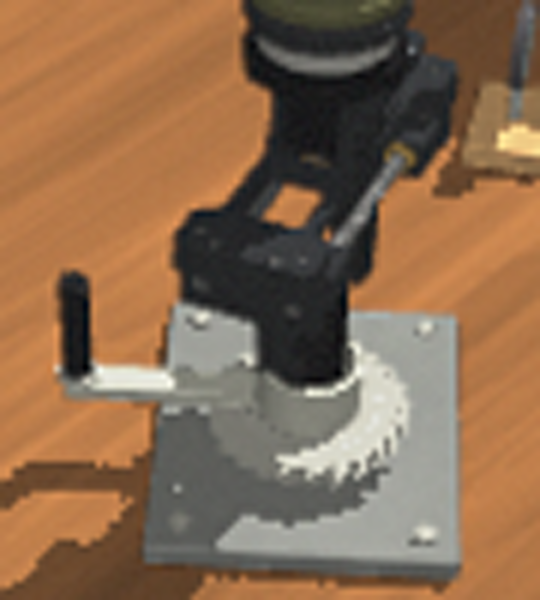

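View pics/w7.png

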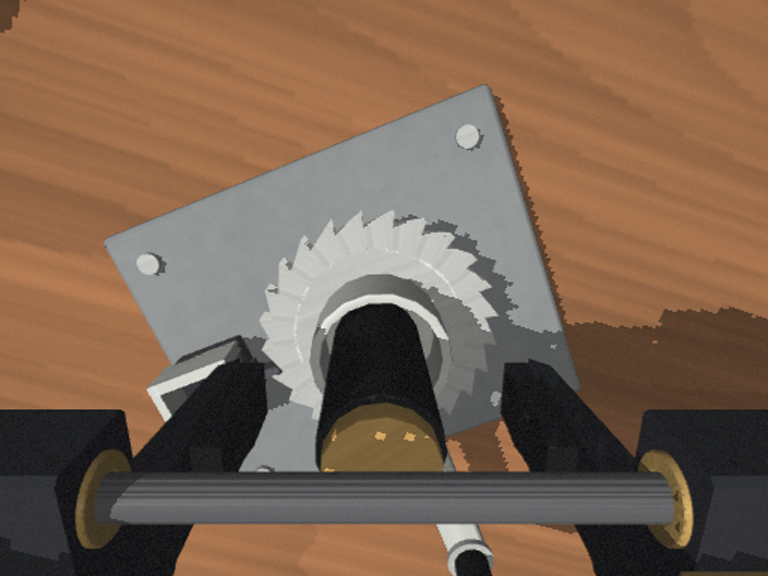

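The tube stands seated and upright in the cup, and the fingers are clear on both sides. Lifting.

Request:
send_rows(rows=[0,0,0,-1.5,0,0,0,0,-2,0,0,0,0,-2.5,0,0,0,0,-2.5,0,0,0,0,-2.5,0])

```text
time_s: 9.55
ee_pos: [0.5431, 0.0879, 0.2071]
orientation: [0.013, 0.988, 0.153, 0.01]
force: [0.9, 0.5, 0.0]
opening: 0.0877
```

Run:
```python
from workcell import bot
from h import *
s=bot.get_state();rel(s,(.4535,.01,.2),37.6)
c=bot.capture("scene");crop(c,230,90,100,130,4,"pics/s8.png")
```

```text
t 9.55 ee [0.5431 0.0879 0.2071] xang 17.6 tilt [ 0.023 -0.023] F [0.9 0.5 0. ] open 0.0877 -> tool cm [-10.9    4.7    0.68] turn -0.350
```

View pics/s8.png

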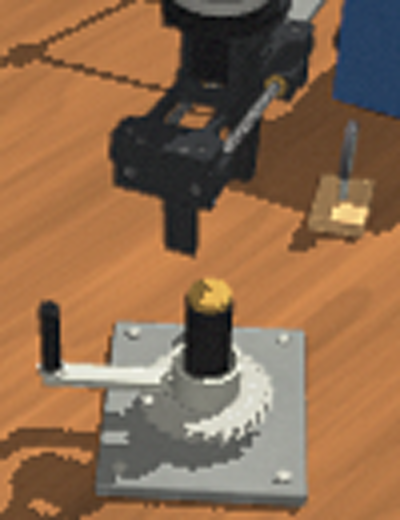

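Request:
send_rows(rows=[0,-2.2,0.9,0,-0.07,0,-2.2,0.8,0,-0.07,0,-2.2,0.6,0,-0.07,0,-2.2,0.4,0,-0.07,0,-2,0.2,0,-0.07])

```text
time_s: 10.1
ee_pos: [0.4611, 0.0161, 0.2116]
orientation: [0.015, 0.944, 0.33, 0.016]
force: [1.2, 0.1, 0.3]
opening: 0.088
```

Run:
```python
from workcell import bot
from h import *
s=bot.get_state();rel(s,(.4535,.01,.18),38.6)
c=bot.capture("wrist");crop(c,0,0,512,384,1.5,"pics/w9.png")
print(proj(c,[(.4535,.0095,.116),(.4535,.0095,.052),(.548,.085,.137)],s)*1.5)
```

```text
t 10.1 ee [0.4611 0.0161 0.2116] xang 38.6 tilt [ 0.04  -0.018] F [1.2 0.1 0.3] open 0.088 -> tool cm [-1.04 -0.12  3.14] turn 0.000
[[376.48362153 317.37813566]
 [374.03304686 283.40670824]
 [376.14488279  55.18083112]]
```

View pics/w9.png

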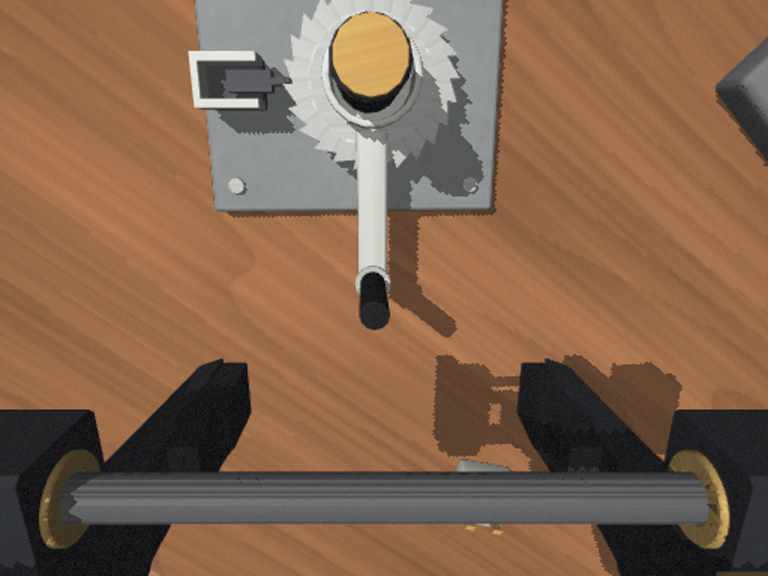

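Request:
send_rows(rows=[0,-0.5,0,1.5,0,0,-0.5,0,1.5,0,0,-0.3,0,1.5,0,0,-0.1,0,1.5,0,0,-0.1,0,1,0])

```text
time_s: 10.65
ee_pos: [0.4508, 0.0021, 0.1405]
orientation: [0.016, 0.945, 0.327, 0.016]
force: [0.1, 0.0, -0.0]
opening: 0.0884
```

Run:
```python
from workcell import bot
from h import *
s=bot.get_state();rel(s,(.454,.0095,.068),38.6)
```

```text
t 10.65 ee [0.4508 0.0021 0.1405] xang 38.2 tilt [ 0.041 -0.019] F [ 0.1  0.  -0. ] open 0.0884 -> tool cm [ 0.56 -0.68  7.24] turn -0.008
```

Request:
send_rows(rows=[0,0.3,-0.4,1.4,0,0,0.3,-0.4,1.5,0,0,0.1,-0.2,1.5,0,0,0,-0.1,1.4,0,0,0,0,0.7,0])

```text
time_s: 11.15
ee_pos: [0.4561, 0.0159, 0.0718]
orientation: [0.016, 0.946, 0.324, 0.019]
force: [1.0, -0.5, -0.9]
opening: 0.0881
```

Run:
```python
from workcell import bot
from h import *
s=bot.get_state();rel(s,(.454,.0095,.068),38.6)
c=bot.capture("wrist");crop(c,0,0,512,384,1.5,"pics/w10.png")
```

```text
t 11.15 ee [0.4561 0.0159 0.0718] xang 37.9 tilt [ 0.046 -0.019] F [ 1.  -0.5 -0.9] open 0.0881 -> tool cm [-0.56  0.36  0.38] turn -0.012
```

View pics/w10.png

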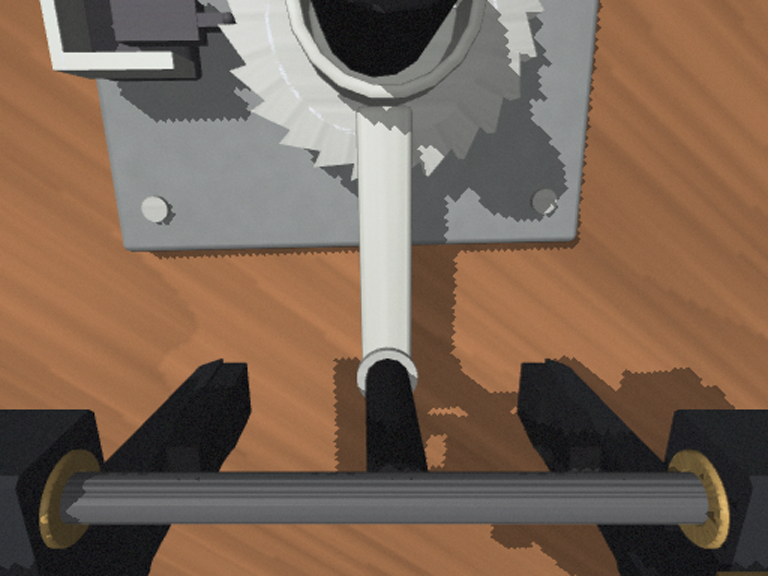

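Request:
send_rows(rows=[0,-0.45,0.3,0.2,0,0,0,0,0,0,0,0,0,0,0])

```text
time_s: 11.5
ee_pos: [0.4551, 0.0102, 0.0697]
orientation: [0.017, 0.946, 0.324, 0.019]
force: [0.0, 0.1, 0.2]
opening: 0.0881
```

Run:
```python
from workcell import bot
from h import *
s=bot.get_state();rel(s,(.454,.0095,.068),38.6)
```

```text
t 11.5 ee [0.4551 0.0102 0.0697] xang 37.8 tilt [ 0.046 -0.019] F [0.  0.1 0.2] open 0.0881 -> tool cm [-0.13 -0.02  0.17] turn -0.013
```

Request:
send_rows(rows=[0.9,-0.05,0,0,0,0.9,0,0,0,0,0.9,0,0,0,0,0.9,0,0,0,0,0.9,0,0,0,0], grip_force=25)

```text
time_s: 12.0
ee_pos: [0.4555, 0.0096, 0.0712]
orientation: [0.017, 0.946, 0.323, 0.02]
force: [-0.0, -0.0, -0.1]
opening: 0.0504
```

Request:
send_rows(rows=[0.9,0,0,0,0,0.9,0,0,0,0,0.9,0,0,0,0,0.9,0,0,0,0,0.9,0,0,0,0])

```text
time_s: 12.5
ee_pos: [0.4548, 0.0104, 0.071]
orientation: [0.016, 0.946, 0.324, 0.02]
force: [-0.0, 1.1, 2.0]
opening: 0.0159
```

Run:
```python
from workcell import bot
from h import *
s=bot.get_state();rel(s,(.454,.0095,.068),38.6);print(s["force"],s["ft_torque"],s["joint_pos"].round(2))
c=bot.capture("wrist");crop(c,0,0,512,384,1.5,"pics/w11.png")
c=bot.capture("scene");crop(c,220,110,110,110,5,"pics/s11.png")
```

```text
t 12.5 ee [0.4548 0.0104 0.071 ] xang 37.8 tilt [ 0.048 -0.018] F [-0.   1.1  2. ] open 0.0159 -> tool cm [-0.13  0.01  0.3 ] turn -0.014
[-0.03014142  1.06139618  2.02640428] [ 1.02653315  0.65598978 -0.00759526] [-0.15  0.8   0.01  2.25  0.3   0.05 -1.36]
```

View pics/w11.png

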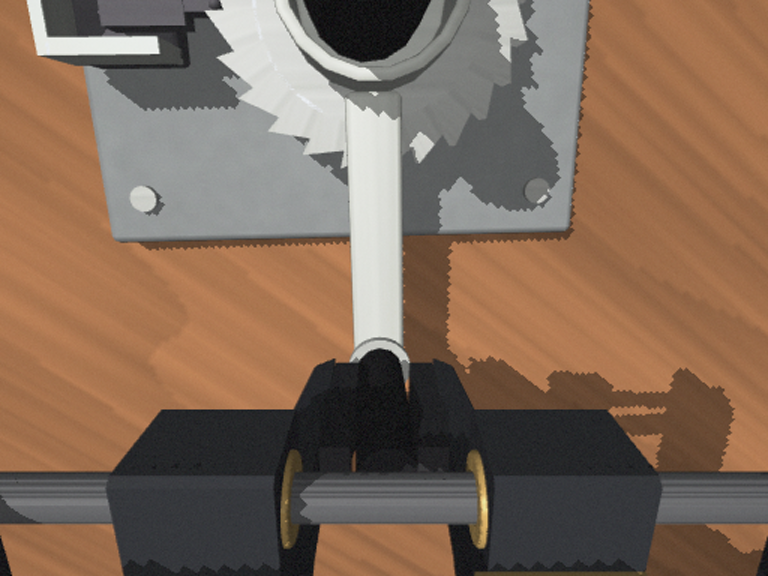

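View pics/s11.png

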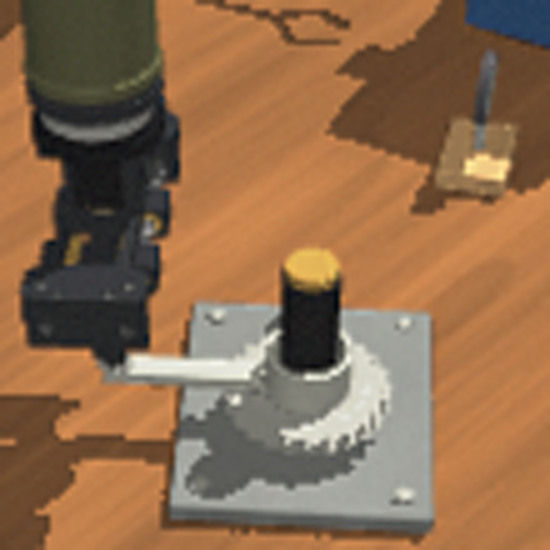

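```bash
cat >> h.py <<'E'
AX=np.array([.548,.085]);A0=-141.7;X0=37.8;RR=.12
def ang(s):
    q=np.array(s["orientation"]);Rt=R.from_quat(q[[1,2,3,0]]).as_matrix()
    g=(s["ee_pos"]-.0187*Rt[:,2])[:2]-AX
    return (np.degrees(np.arctan2(g[1],g[0]))-A0),np.linalg.norm(g),Rt
def arc(s,th,z=.071):
    a,r,Rt=ang(s);T=np.radians(A0+th)
    P=np.r_[AX+RR*np.r_[np.cos(T),np.sin(T)]+.0187*Rt[:2,2],z]
    print("angle %.2f r %.4f"%(a,r));rel(s,P,X0+th)
    print("torque",s["ft_torque"].round(2),"j",s["joint_pos"].round(2))
    F=s["force"];t=np.radians(A0+a+90);print("Ftan %.1f Frad %.1f"%(F[0]*np.cos(t)+F[1]*np.sin(t),F[0]*np.sin(t)-F[1]*np.cos(t)))
E
python3 -c "
from workcell import bot
from h import *
arc(bot.get_state(),10)"
```

```text
angle -0.03 r 0.1198
t 12.6 ee [0.4548 0.0104 0.0711] xang 37.8 tilt [ 0.048 -0.018] F [0.  1.6 0.6] open 0.016 -> tool cm [0.18 2.09 0.1 ] turn -0.174
torque [ 1.08  0.68 -0.03] j [-0.15  0.8   0.01  2.25  0.3   0.05 -1.36]
Ftan -1.2 Frad -1.0
```

Request:
send_rows(rows=[0.9,0,0.3,0,-0.02,0.9,0,0.4,0,-0.03,0.9,0,0.4,0,-0.03,0.9,0,0.4,0,-0.03,0.9,0,0.4,0,-0.03])

```text
time_s: 13.1
ee_pos: [0.4654, -0.001, 0.0711]
orientation: [0.015, 0.918, 0.396, 0.017]
force: [-3.4, 5.0, -0.7]
opening: 0.0158
```

```bash
python3 -c "
from workcell import bot
from h import *
arc(bot.get_state(),14)"
```

```text
angle 7.51 r 0.1196
t 13.1 ee [ 0.4654 -0.001   0.0711] xang 46.7 tilt [ 0.043 -0.013] F [-3.4  5.  -0.7] open 0.0158 -> tool cm [0.02 1.36 0.07] turn -0.089
torque [ 1.9   0.91 -0.16] j [-0.09  0.8  -0.03  2.21  0.39  0.1  -1.26]
Ftan -5.9 Frad -1.2
```

Request:
send_rows(rows=[0.9,0,0.4,0,-0.03,0.9,0,0.4,0,-0.03,0.9,0,0.4,0,-0.03,0.9,0,0.4,0,-0.03,0.9,0,0.4,0,-0.03])

```text
time_s: 13.6
ee_pos: [0.4816, -0.014, 0.0712]
orientation: [0.015, 0.883, 0.469, 0.016]
force: [-2.5, 5.9, -2.1]
opening: 0.0162
```

```bash
python3 -c "
from workcell import bot
from h import *
arc(bot.get_state(),24)"
```

```text
angle 17.48 r 0.1195
t 13.6 ee [ 0.4816 -0.014   0.0712] xang 56.0 tilt [ 0.042 -0.011] F [-2.5  5.9 -2.1] open 0.0162 -> tool cm [0.02 1.36 0.07] turn -0.101
torque [ 1.91  0.89 -0.09] j [-0.03  0.81 -0.08  2.16  0.48  0.15 -1.15]
Ftan -5.4 Frad -3.4
```

Request:
send_rows(rows=[0.9,0,0.4,0,-0.035,0.9,0,0.4,0,-0.035,0.9,0,0.4,0,-0.035,0.9,0,0.4,0,-0.035,0.9,0,0.4,0,-0.035])

```text
time_s: 14.1
ee_pos: [0.4958, -0.0218, 0.0711]
orientation: [0.012, 0.834, 0.551, 0.013]
force: [-4.4, 7.0, 0.0]
opening: 0.0158
```

```bash
python3 -c "
from workcell import bot
from h import *
arc(bot.get_state(),34)"
```

```text
angle 25.35 r 0.1190
t 14.1 ee [ 0.4958 -0.0218  0.0711] xang 66.9 tilt [ 0.035 -0.006] F [-4.4  7.   0. ] open 0.0158 -> tool cm [-0.07  1.8   0.07] turn -0.086
torque [ 2.03  1.38 -0.26] j [ 0.04  0.81 -0.15  2.11  0.56  0.22 -1.02]
Ftan -7.0 Frad -4.3
```

Request:
send_rows(rows=[0.9,-0.03,0.4,0,-0.02,0.9,-0.03,0.4,0,-0.025,0.9,-0.03,0.4,0,-0.025,0.9,-0.02,0.4,0,-0.025,0.9,0,0.4,0,-0.03])

```text
time_s: 14.6
ee_pos: [0.5125, -0.0284, 0.071]
orientation: [0.011, 0.795, 0.607, 0.011]
force: [-4.3, 4.9, 1.1]
opening: 0.0155
```

```bash
python3 -c "
from workcell import bot
from h import *
s=bot.get_state();arc(s,42)
c=bot.capture('top');crop(c,170,150,110,100,7,'pics/t12.png')
c=bot.capture('wrist');crop(c,0,0,512,384,1.5,'pics/w12.png')
"
```

```text
angle 34.06 r 0.1189
t 14.6 ee [ 0.5125 -0.0284  0.071 ] xang 74.8 tilt [ 0.03  -0.004] F [-4.3  4.9  1.1] open 0.0155 -> tool cm [-0.06  1.66  0.05] turn -0.088
torque [ 1.69  1.3  -0.18] j [ 0.1   0.83 -0.22  2.05  0.61  0.3  -0.91]
Ftan -5.6 Frad -3.3
```

View pics/w12.png

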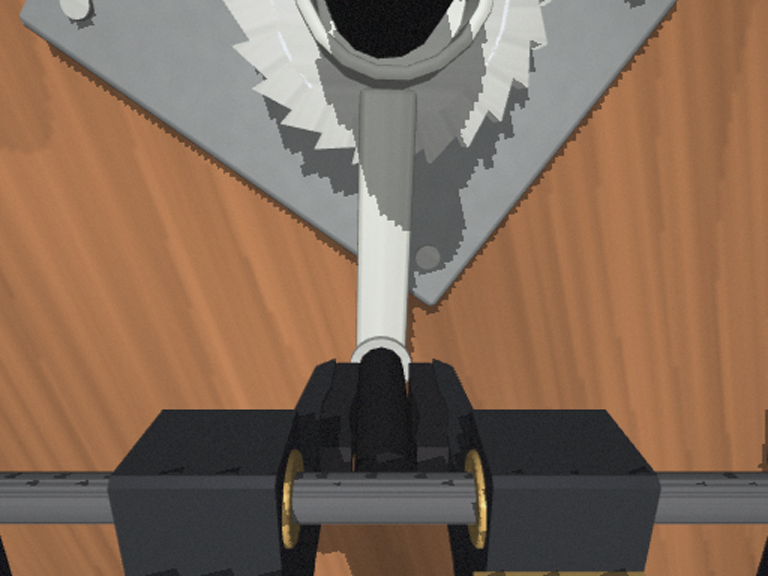

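Request:
send_rows(rows=[0.9,-0.03,0.4,0,-0.03,0.9,-0.02,0.4,0,-0.03,0.9,-0.02,0.4,0,-0.03,0.9,0,0.4,0,-0.03,0.9,0,0.4,0,-0.03])

```text
time_s: 15.2
ee_pos: [0.5262, -0.0317, 0.0709]
orientation: [0.007, 0.743, 0.669, 0.005]
force: [-4.3, 5.5, 2.2]
opening: 0.0151
```

```bash
cat >> h.py <<'E'
def chord(s):
    a,r,Rt=ang(s);g=(s["ee_pos"]-.0187*Rt[:,2])[:2];d=np.linalg.norm(g-[.4539,.0107]);print("chord mm %.1f -> deg %.2f"%(d*1e3,np.degrees(2*np.arcsin(d/.24))))
E
python3 -c "
from workcell import bot
from h import *
s=bot.get_state();arc(s,50);chord(s)
"
```

```text
angle 40.96 r 0.1187
t 15.2 ee [ 0.5262 -0.0317  0.0709] xang 84.0 tilt [ 0.017 -0.003] F [-4.3  5.5  2.2] open 0.0151 -> tool cm [-0.13  1.88  0.03] turn -0.067
torque [ 1.57  1.4  -0.2 ] j [ 0.15  0.84 -0.3   2.    0.65  0.38 -0.77]
Ftan -5.3 Frad -4.6
chord mm 83.5 -> deg 40.73
```

Request:
send_rows(rows=[0.9,-0.04,0.4,0,-0.01,0.9,-0.04,0.4,0,-0.02,0.9,-0.02,0.4,0,-0.02,0.9,-0.02,0.35,0,-0.02,0.9,0,0.3,0,-0.02])

```text
time_s: 15.7
ee_pos: [0.5403, -0.0334, 0.0709]
orientation: [0.004, 0.708, 0.706, 0.002]
force: [-4.8, 4.5, 1.9]
opening: 0.0153
```

```bash
python3 -c "
from workcell import bot
from h import *
s=bot.get_state();arc(s,55);chord(s)
"
```

```text
angle 47.92 r 0.1186
t 15.7 ee [ 0.5403 -0.0334  0.0709] xang 89.8 tilt [ 0.008 -0.003] F [-4.8  4.5  1.9] open 0.0153 -> tool cm [-0.14  1.47 -0.  ] turn -0.052
torque [ 1.18  1.1  -0.15] j [ 0.19  0.86 -0.36  1.94  0.67  0.45 -0.67]
Ftan -5.1 Frad -4.2
chord mm 96.9 -> deg 47.61
```

Request:
send_rows(rows=[0.9,-0.03,0.35,0,-0.02,0.9,-0.03,0.35,0,-0.02,0.9,-0.02,0.35,0,-0.02,0.9,-0.02,0.3,0,-0.02])

```text
time_s: 16.1
ee_pos: [0.5485, -0.0337, 0.0709]
orientation: [0.0, 0.676, 0.737, -0.003]
force: [-5.7, 5.0, 2.1]
opening: 0.0152
```

```bash
python3 -c "
from workcell import bot
from h import *
s=bot.get_state();arc(s,58);chord(s)
c=bot.capture('top');crop(c,170,150,100,85,8,'pics/t13.png')
"
```

```text
angle 51.96 r 0.1187
t 16.1 ee [ 0.5485 -0.0337  0.0709] xang 94.9 tilt [-0.003 -0.004] F [-5.7  5.   2.1] open 0.0152 -> tool cm [-0.17  1.25 -0.01] turn -0.016
torque [ 1.12  0.69 -0.16] j [ 0.21  0.88 -0.4   1.91  0.68  0.5  -0.59]
Ftan -5.7 Frad -5.0
chord mm 104.5 -> deg 51.63
```

View pics/t13.png

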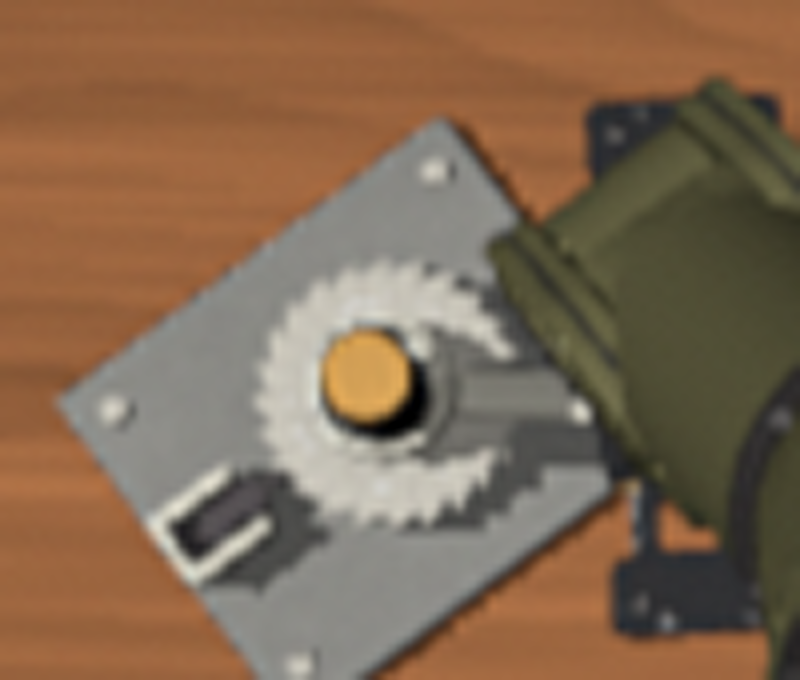

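Request:
send_rows(rows=[0.9,-0.04,0.35,0,-0.01,0.9,-0.04,0.35,0,-0.01,0.9,-0.03,0.35,0,-0.01])

```text
time_s: 16.45
ee_pos: [0.5543, -0.0335, 0.0709]
orientation: [-0.003, 0.662, 0.749, -0.006]
force: [-7.6, 5.2, 3.0]
opening: 0.0151
```

```bash
python3 -c "
from workcell import bot
from h import *
s=bot.get_state();arc(s,60);chord(s)
"
```

```text
angle 54.85 r 0.1186
t 16.45 ee [ 0.5543 -0.0335  0.0709] xang 97.1 tilt [-0.012 -0.005] F [-7.6  5.2  3. ] open 0.0151 -> tool cm [-0.16  1.07 -0.03] turn -0.013
torque [ 1.06  0.77 -0.06] j [ 0.22  0.89 -0.42  1.88  0.68  0.54 -0.54]
Ftan -7.3 Frad -5.6
chord mm 109.9 -> deg 54.48
```

Request:
send_rows(rows=[0.9,-0.04,0.3,0,-0.01,0.9,-0.04,0.3,0,-0.01,0.9,-0.03,0.2,0,0])

```text
time_s: 16.75
ee_pos: [0.5574, -0.0333, 0.0709]
orientation: [-0.006, 0.652, 0.758, -0.01]
force: [-7.6, 5.2, 1.7]
opening: 0.0152
```

```bash
python3 -c "
from workcell import bot
from h import *
s=bot.get_state();arc(s,60);chord(s)
"
```

```text
angle 56.42 r 0.1186
t 16.75 ee [ 0.5574 -0.0333  0.0709] xang 98.6 tilt [-0.022 -0.007] F [-7.6  5.2  1.7] open 0.0152 -> tool cm [-0.16  0.74 -0.02] turn 0.014
torque [ 1.04  0.23 -0.05] j [ 0.23  0.89 -0.44  1.86  0.68  0.57 -0.51]
Ftan -7.2 Frad -5.8
chord mm 112.8 -> deg 56.05
```

Request:
send_rows(rows=[0.9,-0.04,0.35,0,0,0.9,-0.04,0.3,0,0])

```text
time_s: 16.95
ee_pos: [0.5617, -0.0329, 0.071]
orientation: [-0.007, 0.65, 0.759, -0.011]
force: [-3.9, 4.8, -0.2]
opening: 0.0156
```

```bash
python3 -c "
from workcell import bot
from h import *
s=bot.get_state();arc(s,61);chord(s)
"
```

```text
angle 58.55 r 0.1186
t 16.95 ee [ 0.5617 -0.0329  0.071 ] xang 98.8 tilt [-0.025 -0.007] F [-3.9  4.8 -0.2] open 0.0156 -> tool cm [-0.15  0.51 -0.02] turn 0.001
torque [ 1.29 -0.25  0.11] j [ 0.23  0.9  -0.45  1.84  0.67  0.58 -0.5 ]
Ftan -3.3 Frad -5.2
chord mm 116.6 -> deg 58.16
```

Request:
send_rows(rows=[0.9,-0.03,0.25,0,0,0.9,0,0.1,0,0])

```text
time_s: 17.15
ee_pos: [0.5654, -0.0324, 0.0709]
orientation: [-0.007, 0.649, 0.761, -0.01]
force: [-5.1, 2.6, 0.2]
opening: 0.0157
```

```bash
python3 -c "
from workcell import bot
from h import *
s=bot.get_state();arc(s,61);chord(s)
"
```

```text
angle 60.34 r 0.1186
t 17.15 ee [ 0.5654 -0.0324  0.0709] xang 99.1 tilt [-0.025 -0.006] F [-5.1  2.6  0.2] open 0.0157 -> tool cm [-0.14  0.14 -0.01] turn 0.006
torque [ 0.98 -0.1   0.13] j [ 0.23  0.9  -0.45  1.83  0.67  0.59 -0.49]
Ftan -4.6 Frad -3.3
chord mm 119.9 -> deg 59.93
```

Request:
send_rows(rows=[0.9,-0.02,0.25,0,0,0.9,0,0.05,0,0,0.9,0,0,0,0])

```text
time_s: 17.45
ee_pos: [0.5667, -0.0323, 0.0709]
orientation: [-0.008, 0.646, 0.763, -0.011]
force: [-4.2, 4.8, -2.1]
opening: 0.0157
```

```bash
python3 -c "
from workcell import bot
from h import *
s=bot.get_state();arc(s,61.5);chord(s)
c=bot.capture('wrist');crop(c,0,0,512,384,1.5,'pics/w14.png')
c=bot.capture('top');crop(c,180,170,70,60,10,'pics/t14.png')
c=bot.capture('scene');crop(c,240,140,80,80,8,'pics/s14.png')
"
```

```text
angle 61.00 r 0.1188
t 17.45 ee [ 0.5667 -0.0323  0.0709] xang 99.5 tilt [-0.027 -0.006] F [-4.2  4.8 -2.1] open 0.0157 -> tool cm [-0.12  0.1  -0.01] turn 0.003
torque [ 1.17 -0.25  0.05] j [ 0.23  0.9  -0.46  1.83  0.67  0.6  -0.48]
Ftan -3.3 Frad -5.5
chord mm 121.2 -> deg 60.64
```

View pics/w14.png

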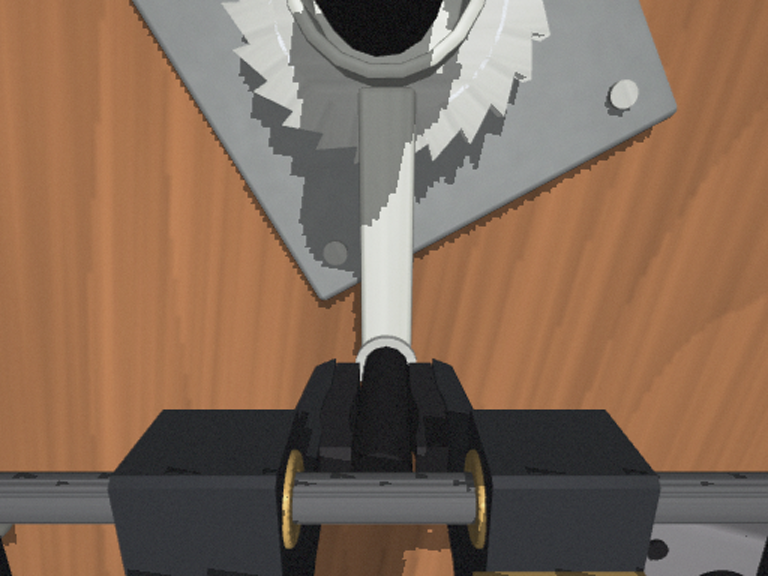

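View pics/t14.png

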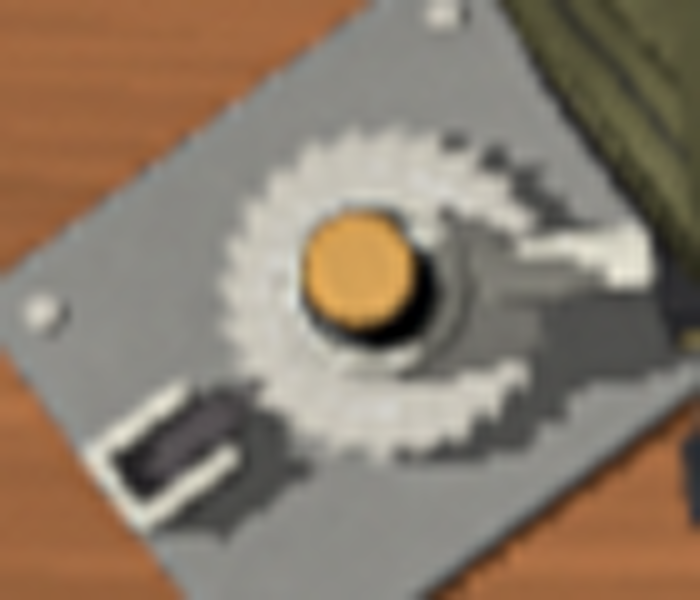

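View pics/s14.png

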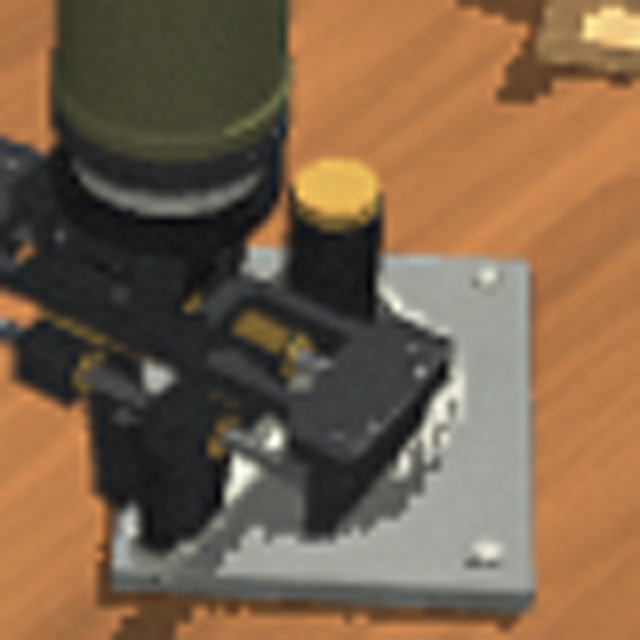

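```bash
python3 -c "
from workcell import bot
from h import *
s=bot.get_state();arc(s,61.5);chord(s)
c=bot.capture('wrist')
g=lambda u,v:((u+.5)/1.5-.5,(v+.5)/1.5-.5)
f=lambda u,v,z:atz(c,g(u,v),z,s)[:2]
d=lambda a,b:np.degrees(np.arctan2(*(b-a)[::-1]))
print('edgeR',d(f(340,288,.014),f(670,112,.014)),'edgeL',d(f(318,293,.014),f(136,0,.014)))
print('armL',d(f(360,110,.052),f(361,325,.052)),'armR',d(f(413,110,.052),f(411,325,.052)))
"
python3 - <<'E'
import sys;sys.path.insert(0,'.')
import numpy as np
# initial: stored w11 pose
from h import *
from workcell import bot
c=bot.capture('wrist')
s={"ee_pos":np.array([.4548,.0104,.071]),"orientation":np.array([.016,.946,.324,.020])}
g=lambda u,v:((u+.5)/1.5-.5,(v+.5)/1.5-.5)
f=lambda u,v,z:atz(c,g(u,v),z,s)[:2]
d=lambda a,b:np.degrees(np.arctan2(*(b-a)[::-1]))
print('edgeR',d(f(115,240,.014),f(572,232,.014)),'edgeside',d(f(572,232,.014),f(588,5,.014)))
print('armL',d(f(346,100,.052),f(354,320,.052)),'armR',d(f(402,100,.052),f(403,320,.052)))
E
```

```text
angle 60.99 r 0.1188
t 17.6 ee [ 0.5667 -0.0324  0.0709] xang 99.5 tilt [-0.027 -0.006] F [-3.5  4.6 -1.1] open 0.0153 -> tool cm [-0.12  0.11 -0.01] turn 0.003
torque [ 1.16 -0.29  0.1 ] j [ 0.23  0.9  -0.46  1.83  0.67  0.6  -0.48]
Ftan -2.7 Frad -5.1
chord mm 121.1 -> deg 60.63
edgeR 38.621868666424625 edgeL 128.44255063671167
armL -81.13228166581779 armR -80.10008220988864
edgeR -51.65995204068087 edgeside 39.857128240324904
armL -141.24283404464103 armR -141.3762826710543
```

Request:
send_rows(rows=[0.9,-0.05,0.2,0,0,0.9,-0.05,0.1,0,0,0.9,0,0,0,0])

```text
time_s: 18.0
ee_pos: [0.5673, -0.0322, 0.0709]
orientation: [-0.01, 0.644, 0.765, -0.012]
force: [-3.9, 5.2, -1.0]
opening: 0.0158
```

```bash
python3 -c "
from workcell import bot
from h import *
s=bot.get_state();arc(s,61.5);chord(s)
"
```

```text
angle 61.34 r 0.1188
t 18.0 ee [ 0.5673 -0.0322  0.0709] xang 99.8 tilt [-0.031 -0.006] F [-3.9  5.2 -1. ] open 0.0158 -> tool cm [-0.12  0.03 -0.01] turn 0.009
torque [ 1.01 -0.42  0.04] j [ 0.24  0.91 -0.46  1.82  0.67  0.61 -0.47]
Ftan -2.9 Frad -5.7
chord mm 121.8 -> deg 60.98
```

Request:
send_rows(rows=[0.9,0,-0.15,0,0,0.9,0,0,0,0])

```text
time_s: 18.2
ee_pos: [0.566, -0.0324, 0.0709]
orientation: [-0.01, 0.643, 0.766, -0.012]
force: [-4.0, 4.7, -0.6]
opening: 0.0157
```

```bash
python3 -c "
from workcell import bot
from h import *
s=bot.get_state();arc(s,61.5);chord(s)
"
```

```text
angle 60.69 r 0.1188
t 18.2 ee [ 0.566  -0.0324  0.0709] xang 100.0 tilt [-0.03  -0.005] F [-4.   4.7 -0.6] open 0.0157 -> tool cm [-0.12  0.17 -0.02] turn 0.013
torque [ 1.04 -0.34 -0.04] j [ 0.24  0.9  -0.46  1.83  0.67  0.61 -0.47]
Ftan -3.2 Frad -5.2
chord mm 120.6 -> deg 60.33
```

Request:
send_rows(rows=[0.9,0,-0.2,0,0,0.9,0,-0.1,0,0,0.9,0,0,0,0])

```text
time_s: 18.5
ee_pos: [0.5653, -0.0325, 0.0709]
orientation: [-0.008, 0.641, 0.767, -0.009]
force: [-3.6, 4.9, -2.0]
opening: 0.0156
```

```bash
python3 -c "
from workcell import bot
from h import *
s=bot.get_state();arc(s,61.5);chord(s)
"
```

```text
angle 60.31 r 0.1188
t 18.5 ee [ 0.5653 -0.0325  0.0709] xang 100.3 tilt [-0.025 -0.003] F [-3.6  4.9 -2. ] open 0.0156 -> tool cm [-0.12  0.24 -0.02] turn 0.017
torque [ 0.99 -0.44 -0.05] j [ 0.24  0.9  -0.46  1.83  0.67  0.59 -0.47]
Ftan -2.9 Frad -5.4
chord mm 119.9 -> deg 59.96
```

Request:
send_rows(rows=[0.9,0,-0.25,0,0,0.9,0,-0.2,0,0,0.9,0,0,0,0])

```text
time_s: 18.8
ee_pos: [0.5653, -0.0325, 0.0709]
orientation: [-0.006, 0.64, 0.769, -0.005]
force: [-2.3, 5.5, -2.0]
opening: 0.0154
```

```bash
python3 -c "
from workcell import bot
from h import *
s=bot.get_state();arc(s,61.5);chord(s)
"
```

```text
angle 60.23 r 0.1188
t 18.8 ee [ 0.5653 -0.0325  0.0709] xang 100.5 tilt [-0.016  0.   ] F [-2.3  5.5 -2. ] open 0.0154 -> tool cm [-0.13  0.26 -0.01] turn 0.020
torque [ 0.85 -0.16 -0.1 ] j [ 0.24  0.9  -0.46  1.84  0.68  0.58 -0.48]
Ftan -1.5 Frad -5.7
chord mm 119.8 -> deg 59.88
```

Backing off 4.5 mm produced no movement at 60°. The ratchet is blocking there, so the fourth click is in. Now a small move forward to sit just past it.

Request:
send_rows(rows=[0.9,0,0.25,0,0,0.9,0,0.2,0,0,0.9,0,0,0,0])

```text
time_s: 19.1
ee_pos: [0.5679, -0.0321, 0.0709]
orientation: [-0.007, 0.638, 0.77, -0.007]
force: [-2.6, 5.1, -1.9]
opening: 0.0153
```

```bash
python3 -c "
from workcell import bot
from h import *
s=bot.get_state();arc(s,61.2);chord(s)
"
```

```text
angle 61.54 r 0.1188
t 19.1 ee [ 0.5679 -0.0321  0.0709] xang 100.7 tilt [-0.019 -0.001] F [-2.6  5.1 -1.9] open 0.0153 -> tool cm [-0.12 -0.07 -0.01] turn 0.030
torque [ 0.99 -0.26 -0.03] j [ 0.24  0.9  -0.46  1.83  0.68  0.59 -0.47]
Ftan -1.7 Frad -5.5
chord mm 122.1 -> deg 61.19
```

Request:
send_rows(rows=[0.9,0,0,0,0,0.9,0,0,0,0,0.9,0,0,0,0])

```text
time_s: 19.4
ee_pos: [0.5679, -0.0321, 0.0709]
orientation: [-0.007, 0.636, 0.772, -0.006]
force: [-3.0, 4.8, -1.9]
opening: 0.0155
```

```bash
python3 -c "
from workcell import bot
from h import *
s=bot.get_state();arc(s,61.2);chord(s)
c=bot.capture('scene');crop(c,0,0,512,384,1.5,'pics/s15.png')
c=bot.capture('wrist');crop(c,0,0,512,384,1.5,'pics/w15.png')
"
```

```text
angle 61.53 r 0.1188
t 19.4 ee [ 0.5679 -0.0321  0.0709] xang 101.0 tilt [-0.019 -0.001] F [-3.   4.8 -1.9] open 0.0155 -> tool cm [-0.11 -0.07 -0.01] turn 0.035
torque [ 0.92 -0.16 -0.09] j [ 0.24  0.9  -0.46  1.83  0.68  0.59 -0.46]
Ftan -2.2 Frad -5.2
chord mm 122.1 -> deg 61.18
```

View pics/s15.png

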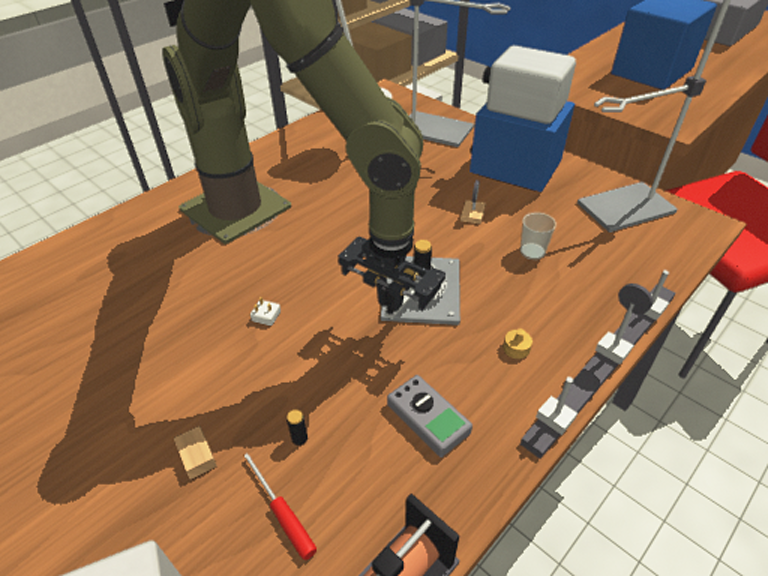

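The scene shows the tube upright in the cup at (423,250) and the gripper on the handle near (390,290). The other things are where they were. The arm is not moving, so I hand in.

```bash
python3 -c "
from workcell import bot
print(bot.finish_job())"
```

```text
the job is handed in; nothing more can be done
None
```

The larger black tube stands upright in the cup, released. I then turned the arm four clicks anticlockwise by the handle and handed in at 19.5 s, still gripping it.

**Fourth click:** The measured angle at the end was 61.5° about the axis, or 61.2° from the straight-line distance (122 mm). Before that I pulled back slightly, and the arm stopped firmly at about 60°, so the pawl had dropped in. An earlier wrist image gave 60.7° against 61.0° from the arm pose. The pawl itself was too small in the pictures to check directly.

**Stillness and contact:** The arm did not move over the last 0.3 s. The largest horizontal force I read while turning was about 9 N. About 5 N of sideways push on the handle remained at the end, because my estimate of the turning axis is about 1 mm off.

**Other things on the bench:** They look unmoved in the last scene picture. I did not measure them one by one.

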